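# Sweep the lens caps into the tray

## Task

Clear the studio counter: with closed fingers, gently sweep the three loose black lens caps along the counter through the open side of the wooden tray until each lies flat and wholly inside it. Do not pinch, lift or carry the caps, and leave everything else on the counter where it is.

Things in the scene. Friction and masses are not known exactly. Their poses are not given: they have to be found in the camera images.
- tray: Wooden three-sided tray fixed to the counter. Inside 200 mm wide (its own x, from -100 to +100) and 130 mm deep (its own y, from 0 to 130); walls 35 mm tall, 8 mm thick, on the left, right and far sides. Its fourth side is fully open, with no lip: the floor is a thin cork liner level with the counter. Origin on the counter in the middle of the open edge; own y points inwards from the open edge to the far wall.
- cap_small: Black round lens cap lying flat, a disc of 46 mm diameter and 18 mm tall (plus 2 mm of grip ridges on top), about 30 g, slides on the counter when pushed with under 1 N; origin at the centre of its underside, own z up.
- cap_medium: Black round lens cap lying flat, a disc of 54 mm diameter and 18 mm tall (plus 2 mm of grip ridges on top), about 30 g, slides on the counter when pushed with under 1 N; origin at the centre of its underside, own z up.
- cap_large: Black round lens cap lying flat, a disc of 62 mm diameter and 18 mm tall (plus 2 mm of grip ridges on top), about 30 g, slides on the counter when pushed with under 1 N; origin at the centre of its underside, own z up.
- film_can: Bystander among the work: film canister standing upright, 32 mm diameter, 50 mm tall; origin at the centre of its underside. It stands to one side of the straight ways from the caps to the tray: these are clear if the cap nearest the tray is swept in first and the caps keep their order in x (the cap with the smallest x to the part of the tray with the smallest x).
- tape_roll: Bystander beside the work: roll of tape lying flat, 90 mm outer and 74 mm inner diameter, 24 mm tall; origin at the centre of its underside.
- battery: Bystander: camera battery block lying flat, 55 x 38 x 20 mm (x, y, z); origin at the centre of its underside.
- lens: Bystander: black camera lens standing upright, 76 mm diameter, 88 mm tall; origin at the centre of its underside.
- pen_mug: Bystander: white mug, 80 mm diameter (handle extra), 95 mm tall, with pens reaching 155 mm; origin at the centre of its underside.
- stapler: Bystander: stapler lying along its own x, about 130 x 34 x 55 mm; origin at the centre of its underside.

How it is judged:
By the outcome, as a careful person would: the job done as asked, in the order asked, and still so for the second after the job is handed in, with the robot touching nothing.
It also fails if it takes over 72 s, if anything falls off the work surface, if the arm or the gripper's body presses on something with over 40 N, if the wrist force passes 120 N, or if a joint passes its speed limit or range.

## Robot

A 7-joint arm with a two-finger parallel gripper is mounted at the origin on the work surface. World frame = base frame: x ahead of the robot, y to its left, z up, the work surface at z = 0. Lengths are in m, angles in rad, forces in N, time in s.
With the tool pointing down it reaches from about 0.425 to 0.875 m from the base axis. Payload 4.7 kg.
Tool frame: the origin (TCP) lies midway between the tips of the shut fingers; the grasp point (between the pads) lies 19 mm behind it; z points along the fingers, y is the direction in which the jaws open and shut (so a half turn about z gives the same grasp; the last joint's range is limited). The gripper opens to 85 mm and grips with 20 to 120 N. Pads are 22 mm wide; open, the fingers measure 114 mm over their backs; the gripper's body (76 mm by 85 mm) begins 54 mm behind the grasp point. The pads swing forward as they close: fully open they stand 13 mm farther back than shut.
Start: joints at [-1.224, 0.321, -0.07, 1.45, 0.023, 1.371, -0.057], TCP at [0.212, 0.614, 0.231] pointing down, gripper open.
Joint ranges: [-2.86, 2.86], [-0.3, 2.09], [-1.38, 1.24], [0.06, 2.45], [-1.56, 4.7], [0.09, 2.05], [-2.69, 2.69]. Speed limits (rad/s): [2.57, 2.57, 3.14, 3.14, 3.14, 3.14, 3.14].

## Interface

Orientations are given as a unit quaternion [x, y, z, w].
In Python, from bench import arm gives the robot as it stands. The module is installed in compiled form; this text tells all that it offers.
- The arm moves only by the tool move_arm, never from a script. Its argument "targets" is text: rows parted by semicolons, each of 7 numbers parted by spaces: the turn, a rotation vector about the tool's x, y, z in rad, then the shift along the tool's x, y, z in mm, then the closure, from -1 (fully open) to 1 (shut). A call has 1 to 12 rows; each row shifts and turns the commanded pose from where the row before left it, along the tool's axes as they then stand; what a row does not reach is not made up. A row lasts 1/12 s, in which the tool goes at most 41.7 mm and 7.16 degrees, less where a joint would pass 70% of its speed; a pose out of reach is approached as far as the arm can. A call with a gripper value outside its range is refused whole. The fingers move at their own pace and stop on an object; "grip_force" is the grip in N (left out, the last holds). Time passes only in rows, so rows that do not move let the fingers close. It gives the time, the measured TCP pose, the force and the opening at its end, in the units of the state.
- arm.read_state(): the state, without advancing time (a new reading comes with each control period).
- arm.read_camera(name): name is "scene" or "top"; returns a dict with "color" (480x640x3 uint8, blue, green, red), "fx", "fy", "cx", "cy" (pixels), "extrinsics" (4x4, takes a point from camera to world coordinates). Camera axes: x right, y down, z forward; pixel columns grow to the right and rows downward; lengths in m; the calibration is good to about 2 mm. A picture is of the moment at which its call begins. There is no depth.
- arm.finish_job(): hands the job in, once; it reports no verdict.
Trained networks look in a picture, given as the dict that the camera call returned (one of the last four; its "shot" number tells which), for a name from the list of things; names that differ only in an ending like _2 or _b are one class to them, and where a whole thing is asked for, a point or a joint stands for the part that bears it (a point fixed in the world has none). Each returns a list of dicts, best first, with "confidence" (0 to 1); they miss things now and then, are a little off and sometimes report something else, mostly with a low value. They report only what shows in the picture. A call takes as long as a camera call.
- arm.spot_in(thing, picture): "centre" ([x, y, z] in m, in the coordinates of the camera as it stood for that picture, good to about 4 mm: the middle of the surface that is visible of it).
- arm.regions_of(thing, picture): "region" (480x640 bool, what is visible of it).
- arm.pinpoint(thing, picture): "centre" ([x, y, z] in m, in the coordinates of the camera as it stood for that picture, good to about 4 mm: a listed point, or the origin of a listed thing).
The state is a dict: "time": time; "qpos": joint angles; "dq": joint speeds; "tau": joint torques, N m; "tool_pos": TCP position; "tool_rot": TCP orientation; "ft_force": force on the tool from outside, world axes, zero at the start; "torque": the same for the moment, N m; "finger_gap": opening from 0.0 (shut) to 1.0 (fully open).
Only numpy, scipy, OpenCV 4.12 (cv2) and the standard library are available. Lean on these libraries where they do the work, as an engineer would, in place of code of your own. Each camera call takes 0.05 s, during which the arm holds its last target.

## Working session

There is one attempt and no reset: what is moved stays moved. The work goes in short steps, Python scripts to look and compute and a tool call to move; the robot and the scene stay as the last step left them, time stands still between calls to the robot, and variables do not carry over. Pictures are saved under pics/ and viewed, and the job is handed in when it is done.

Besides the shell and the picture viewer there is one more tool, called after "Call:" in YAML: its name, and indented under it one key for each argument. move_arm: Moves the arm, as the interface text tells. Its arguments: {"type":"object","properties":{"targets":{"type":"string"},"grip_force":{"type":"number"}},"required":["targets"]}

```bash
mkdir -p pics
cat > h.py <<'E'
import numpy as np, cv2
from bench import arm
def w(p,pic):
    return (np.array(pic["extrinsics"])@np.r_[p,1])[:3]
def ray(u,v,pic,z):
    E=np.array(pic["extrinsics"]);d=E[:3,:3]@np.array([(u-pic["cx"])/pic["fx"],(v-pic["cy"])/pic["fy"],1]);o=E[:3,3]
    return o+d*(z-o[2])/d[2]
def proj(P,pic):
    E=np.array(pic["extrinsics"]);c=E[:3,:3].T@(np.array(P)-E[:3,3]);return c[0]/c[2]*pic["fx"]+pic["cx"],c[1]/c[2]*pic["fy"]+pic["cy"]
E
python3 - <<'E'
from h import *
s=arm.read_state();print({k:np.round(s[k],3) for k in ("time","tool_pos","tool_rot","ft_force","finger_gap")})
for n in("top","scene"):
    p=arm.read_camera(n);cv2.imwrite(f"pics/{n}0.png",p["color"]);print(n,np.round(p["extrinsics"],3).tolist(),p["fx"])
    for t in "tray cap_small cap_medium cap_large film_can tape_roll battery lens pen_mug stapler".split():
        for d in arm.pinpoint(t,p)[:2]: print(t,np.round(w(d["centre"],p),3),round(d["confidence"],2),np.round(proj(w(d["centre"],p),p)))
E
```

```text
{'time': np.float64(0.0), 'tool_pos': array([0.212, 0.614, 0.23 ]), 'tool_rot': array([ 0.166,  0.986, -0.001, -0.   ]), 'ft_force': array([-0.615,  0.285,  0.372]), 'finger_gap': np.float64(1.002)}
top [[0.019, -0.994, 0.107, 0.471], [-1.0, -0.02, -0.001, -0.162], [0.004, -0.107, -0.994, 1.012], [0.0, 0.0, 0.0, 1.0]] 543.1766530165299
tray [0.504 0.189 0.001] 0.97 [128. 269.]
cap_small [ 0.589  0.019 -0.   ] 0.7 [221. 225.]
cap_medium [ 0.617 -0.25   0.   ] 0.97 [365. 213.]
cap_large [ 0.446 -0.26   0.   ] 0.79 [369. 305.]
film_can [ 0.785  0.077 -0.001] 0.68 [195. 123.]
film_can [ 0.532 -0.168  0.002] 0.66 [320. 257.]
battery [ 0.74  -0.04   0.001] 0.91 [255. 147.]
lens [ 0.786 -0.254 -0.001] 0.57 [367. 126.]
pen_mug [ 0.781  0.079 -0.001] 0.7 [194. 125.]
stapler [ 0.386 -0.46  -0.   ] 0.81 [478. 340.]
scene [[-0.814, 0.446, -0.371, 0.941], [0.58, 0.635, -0.509, 0.355], [0.009, -0.63, -0.776, 0.803], [0.0, 0.0, 0.0, 1.0]] 473.0026647733267
tray [ 0.503  0.185 -0.004] 0.79 [459. 356.]
tray [ 0.739 -0.033 -0.   ] 0.65 [288. 334.]
cap_small [0.589 0.016 0.001] 0.95 [366. 313.]
cap_medium [ 0.62  -0.252  0.002] 0.63 [279. 234.]
cap_large [ 0.444 -0.257  0.   ] 0.8 [341. 201.]
cap_large [ 0.383 -0.461  0.004] 0.18 [313. 145.]
film_can [ 0.528 -0.167 -0.001] 0.58 [335. 241.]
tape_roll [ 0.5   -0.357  0.002] 0.67 [298. 186.]
battery [ 0.739 -0.036  0.002] 0.96 [287. 333.]
lens [ 0.78  -0.253 -0.   ] 0.84 [214. 268.]
pen_mug [ 0.784  0.078 -0.003] 0.98 [301. 395.]
stapler [ 0.385 -0.462  0.001] 0.89 [313. 146.]
```

View pics/top0.png

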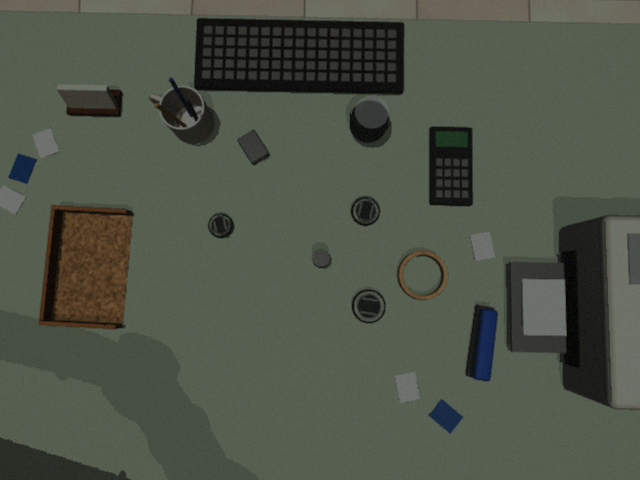

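View pics/scene0.png

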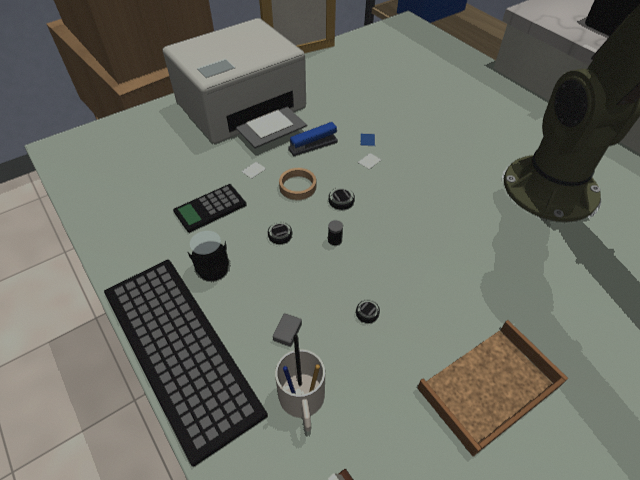

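The top picture shows the tray with its open side facing right (+y inwards in world), open edge near column 128. The caps are at about (221,225), (366,211) and (369,306), with the film can at (321,257). In the scene picture the tray's open side faces the caps. I still need the tray's yaw and a refined position for each cap.

Run:
```python
from h import *
p=arm.read_camera("top")
r=arm.regions_of("tray",p)[0]["region"].astype(np.uint8)
c=max(cv2.findContours(r,0,2)[0],key=cv2.contourArea)
b=cv2.boxPoints(cv2.minAreaRect(c));print(b.round(1).tolist())
for u,v in b: print(ray(u,v,p,0.035).round(3))
im=cv2.resize(p["color"][190:350,20:160],None,fx=5,fy=5,interpolation=2)[:600];cv2.imwrite("pics/tray.png",im)
for t in("cap_small","cap_medium","cap_large"):
    d=arm.regions_of(t,p)[0];m=cv2.moments(d["region"].astype(np.uint8),True);u,v=m["m10"]/m["m00"],m["m01"]/m["m00"]
    print(t,round(d["confidence"],2),round(u),round(v),ray(u,v,p,.012).round(3))
```

```text
[[38.79999923706055, 323.79998779296875], [49.70000076293945, 201.39999389648438], [133.10000610351562, 208.89999389648438], [122.0999984741211, 331.29998779296875]]
[0.403 0.328 0.035]
[0.622 0.325 0.035]
[0.612 0.173 0.035]
[0.392 0.18  0.035]
cap_small 0.89 222 225 [0.587 0.014 0.012]
cap_medium 0.86 365 211 [ 0.62  -0.25   0.012]
cap_large 0.81 367 303 [ 0.449 -0.256  0.012]
```

View pics/tray.png

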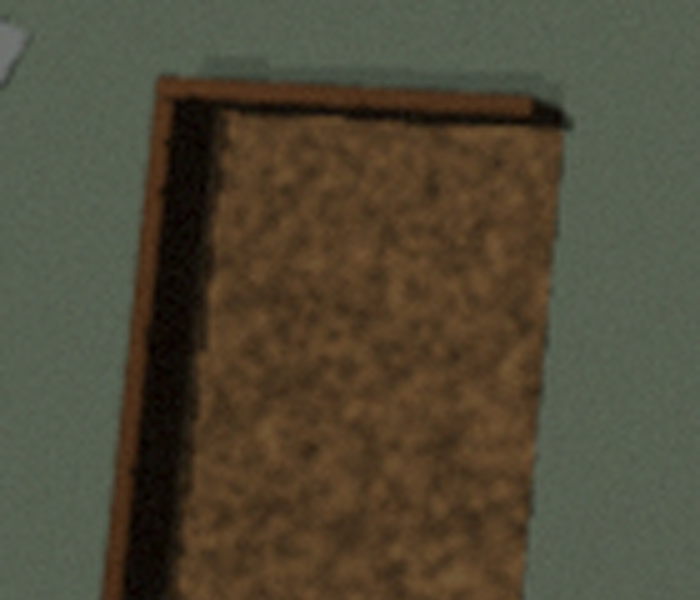

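Run:
```python
from h import *
p=arm.read_camera("top")
im=cv2.resize(p["color"][270:350,20:160],None,fx=5,fy=5,interpolation=2);cv2.imwrite("pics/tray2.png",im)
a=ray(132.6,215.6,p,0);b=ray(124.6,310,p,0);d=a-b;print(a,b,np.degrees(np.arctan2(d[1],d[0])))
q=ray(52,206,p,.035);q2=ray(41,324,p,.035);d=q-q2;print(q,q2,np.degrees(np.arctan2(d[1],d[0])))
```

```text
[0.60382643 0.18502563 0.        ] [0.42819008 0.18993814 0.        ] -1.6021313290450743
[0.61388601 0.32004741 0.035     ] [0.40225316 0.32435252 0.035     ] -1.1653717473682261
```

View pics/tray2.png

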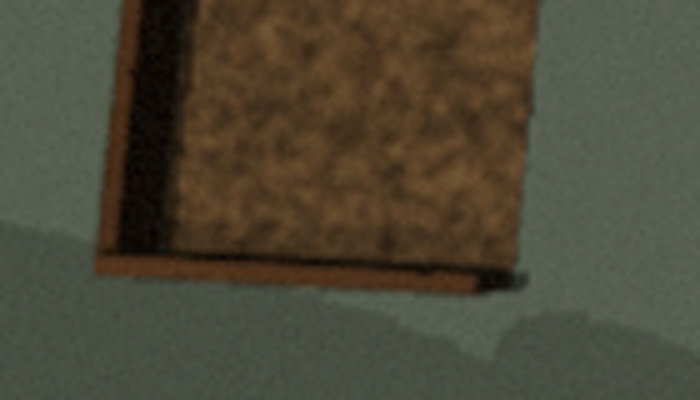

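```bash
cat >> h.py <<'E'
from scipy.spatial.transform import Rotation as R
def go(x,y,z,adeg,show=True):
    """turn (rotvec tool) needed, and shift (mm) in tool axes after that turn. tool y at world angle adeg, tool x = push dir"""
    s=arm.read_state();c,si=np.cos(np.radians(adeg)),np.sin(np.radians(adeg))
    T=R.from_matrix(np.array([[-si,c,0],[c,si,0],[0,0,-1]]).T)
    r=R.from_quat(s["tool_rot"]);t=(r.inv()*T).as_rotvec()
    d=T.inv().apply(np.array([x,y,z])-s["tool_pos"])*1000
    print("turn",t.round(3),"shift",d.round(1),"now",np.round(s["tool_pos"],4),"t",round(float(s["time"]),2),"F",np.round(s["ft_force"],1),"gap",round(float(s["finger_gap"]),2))
E
python3 -c "
from h import *
go(.606,-.040,.15,17.9)"
```

```text
turn [0.    0.    0.926] shift [-743.6  173.4   81.3] now [0.2124 0.6143 0.2313] t 1.4 F [-0.2 -0.4  0.9] gap 1.0
```

Call:
move_arm:
  targets: "0 0 0.116 0 0 0 1;0 0 0.116 0 0 0 1;0 0 0.116 0 0 0 1;0 0 0.116 0 0 0 1;0 0 0.116 0 0 0 1;0 0 0.116 0 0 0 1;0 0 0.115 0 0 0 1;0 0 0.115 0 0 0 1;0 0 0 -15 3.5 0 1;0 0 0 -25 6 0 1;0 0 0 -30 7 0 1;0 0 0 -30 7 0 1"
  grip_force: 20

```text
time: 2.4
tool_pos: [0.2655, 0.5257, 0.2312]
tool_rot: [0.588, 0.809, 0.0, 0.0]
ft_force: [0.2, -0.1, -0.7]
finger_gap: -0.007
```

Call:
move_arm:
  targets: "0 0 0 -30 7 0 1;0 0 0 -30 7 0 1;0 0 0 -30 7 0 1;0 0 0 -30 7 0 1;0 0 0 -30 7 0 1;0 0 0 -30 7 0 1;0 0 0 -30 7 0 1;0 0 0 -30 7 0 1;0 0 0 -30 7 0 1;0 0 0 -30 7 0 1;0 0 0 -30 7 0 1;0 0 0 -30 7 0 1"

```text
time: 3.4
tool_pos: [0.4565, 0.2082, 0.2317]
tool_rot: [0.589, 0.808, 0.0, 0.0]
ft_force: [-0.1, 0.2, 0.2]
finger_gap: -0.001
```

```bash
python3 -c "
from h import *
go(.606,-.040,.007,17.9);print(arm.read_state()['qpos'])"
```

```text
turn [ 0.001 -0.001 -0.   ] shift [-282.1   66.   224.7] now [0.4565 0.2082 0.2317] t 3.4 F [-0.1  0.2  0.2] gap -0.0
[-0.87203766 -0.00623606  0.39221351  1.82400897  0.00205882  1.32248294
 -0.16820964]
```

Call:
move_arm:
  targets: "0 0 0 -30 7 0 1;0 0 0 -30 7 0 1;0 0 0 -30 7 0 1;0 0 0 -30 7 0 1;0 0 0 -30 7 0 1;0 0 0 -30 7 0 1;0 0 0 -30 7 20 1;0 0 0 -30 7 20 1;0 0 0 -25 6 25 1;0 0 0 -17 4 25 1;0 0 0 0 0 30 1;0 0 0 0 0 20 1"

```text
time: 4.4
tool_pos: [0.6045, -0.0405, 0.0887]
tool_rot: [0.59, 0.808, -0.001, -0.001]
ft_force: [-0.2, 1.3, -0.7]
finger_gap: 0.0
```

Run:
```python
from h import *
go(.606,-.040,.007,17.9);print(arm.read_state()['qpos'].round(2))
p=arm.read_camera("top");cv2.imwrite("pics/a1.png",cv2.resize(p["color"][120:320,100:400],None,fx=2.5,fy=2.5))
p=arm.read_camera("scene");cv2.imwrite("pics/a2.png",p["color"])
```

```text
turn [-0.002  0.    -0.003] shift [-0.   1.6 81.7] now [ 0.6045 -0.0405  0.0887] t 4.4 F [-0.2  1.3 -0.7] gap 0.0
[-0.48  0.38  0.61  1.75 -0.24  1.09  0.52]
```

View pics/a2.png

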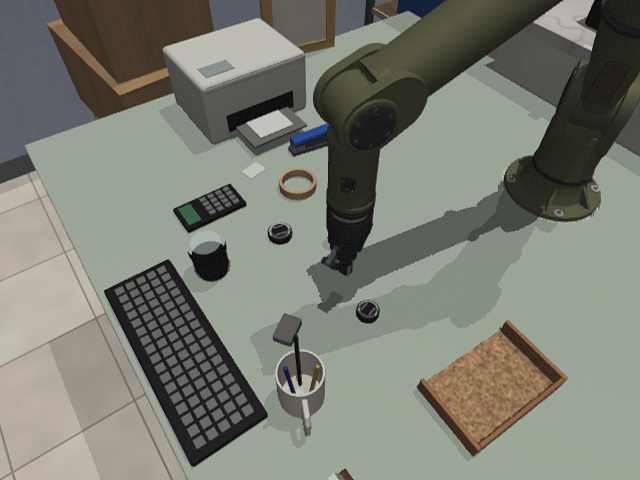

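The gripper, at about (340,260), hangs clear behind the small cap at (368,311). I'll go down and push.

Call:
move_arm:
  targets: "0 0 0 0 1 25 1;0 0 0 0 1 25 1;0 0 0 0 0 20 1;0 0 0 0 0 10 1;0 0 0 0 0 1 1;0 0 0 6 0 0 1;0 0 0 8 0 0 1;0 0 0 8 0 0 1;0 0 0 8 0 0 1;0 0 0 8 0 0 1;0 0 0 10 0 0 1;0 0 0 12 0 0 1"

```text
time: 5.5
tool_pos: [0.5887, 0.0198, 0.0108]
tool_rot: [0.589, 0.808, 0.0, 0.0]
ft_force: [0.0, -0.9, -0.7]
finger_gap: -0.002
```

Run:
```python
from h import *
go(.5185,.2326,.008,17.9)
p=arm.read_camera("top");cv2.imwrite("pics/b1.png",cv2.resize(p["color"][180:340,20:300],None,fx=2.5,fy=2.5))
for n in("top","scene"):
    p=arm.read_camera(n)
    for d in arm.pinpoint("cap_small",p)[:1]: print(n,w(d["centre"],p).round(3),d["confidence"])
```

```text
turn [ 0.001  0.    -0.001] shift [224.   -1.4   2.8] now [0.5887 0.0198 0.0108] t 5.5 F [ 0.  -0.9 -0.7] gap -0.0
top [ 0.575  0.052 -0.001] 0.39
scene [0.575 0.052 0.002] 0.57
```

View pics/b1.png

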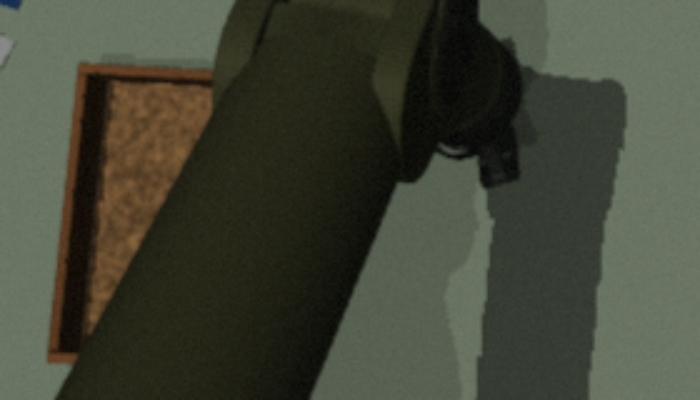

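The arm hides most of this top view, with the small cap just showing at about (455,150). Both networks place it at (0.575,0.052), straight ahead of the fingers.

Call:
move_arm:
  targets: "0 0 0 12 -0.2 0.5 1;0 0 0 12 -0.2 0.5 1;0 0 0 12 -0.2 0.5 1;0 0 0 12 -0.2 0.5 1;0 0 0 12 -0.2 0 1;0 0 0 12 -0.2 0 1;0 0 0 12 0 0 1;0 0 0 12 0 0 1;0 0 0 12 0 0 1;0 0 0 10 0 0 1;0 0 0 8 0 0 1;0 0 0 5 0 0 1"

```text
time: 6.75
tool_pos: [0.5471, 0.1449, 0.0084]
tool_rot: [0.588, 0.809, 0.0, -0.0]
ft_force: [1.3, 0.1, -0.2]
finger_gap: 0.002
```

Run:
```python
from h import *
go(.5185,.2326,.008,17.9)
p=arm.read_camera("scene");cv2.imwrite("pics/c1.png",p["color"])
for n in("top","scene"):
    p=arm.read_camera(n)
    for d in arm.pinpoint("cap_small",p)[:1]: print(n,w(d["centre"],p).round(3),d["confidence"])
```

```text
turn [ 0.    -0.     0.001] shift [92.3 -0.2  0.4] now [0.5471 0.1449 0.0084] t 6.75 F [ 1.3  0.1 -0.2] gap 0.0
scene [0.533 0.176 0.   ] 0.87
```

View pics/c1.png

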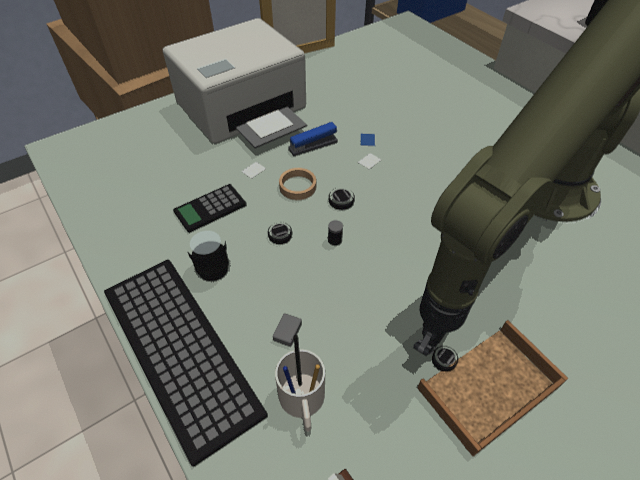

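The small cap at (445,357) sits in front of the fingers at the open edge and is tracking well, so I'll push another 92 mm and back off.

Call:
move_arm:
  targets: "0 0 0 6 0 0 1;0 0 0 10 0 0 1;0 0 0 11 0 0 1;0 0 0 11 0 0 1;0 0 0 11 0 0 1;0 0 0 11 0 0 1;0 0 0 10 0 0 1;0 0 0 8 0 0 1;0 0 0 6 0 0 1;0 0 0 5 0 0 1;0 0 0 3 0 0 1;0 0 0 0 0 0 1"

```text
time: 8.0
tool_pos: [0.5189, 0.2317, 0.0083]
tool_rot: [0.588, 0.809, 0.0, -0.0]
ft_force: [0.3, -0.2, -0.8]
finger_gap: -0.004
```

Call:
move_arm:
  targets: "0 0 0 -15 0 0 1;0 0 0 -25 0 0 1;0 0 0 -25 0 -15 1;0 0 0 -10 0 -25 1;0 0 0 0 0 -30 1;0 0 0 0 0 -30 1;0 0 0 0 0 -30 1;0 0 0 0 0 -20 1"

```text
time: 8.67
tool_pos: [0.5434, 0.1589, 0.1614]
tool_rot: [0.589, 0.808, 0.001, 0.001]
ft_force: [0.3, 0.1, 0.1]
finger_gap: -0.001
```

Run:
```python
from h import *
# large: start behind (.446,-.257) dir to (.444,.25)
go(.446,-.320,.158,0.2)
p=arm.read_camera("scene");cv2.imwrite("pics/d1.png",p["color"])
for t in("cap_small","cap_medium","cap_large","film_can","tape_roll"):
    for d in arm.pinpoint(t,p)[:1]: print(t,w(d["centre"],p).round(3),d["confidence"])
```

```text
turn [ 0.003 -0.001  0.307] shift [-478.5  -99.1    3.4] now [0.5434 0.1589 0.1614] t 8.67 F [0.3 0.1 0.1] gap -0.0
cap_small [0.506 0.262 0.001] 0.92
cap_medium [ 0.62  -0.253  0.   ] 0.76
cap_large [ 0.445 -0.258 -0.003] 0.93
film_can [ 0.527 -0.165 -0.002] 0.56
tape_roll [ 0.503 -0.356  0.004] 0.89
```

View pics/d1.png

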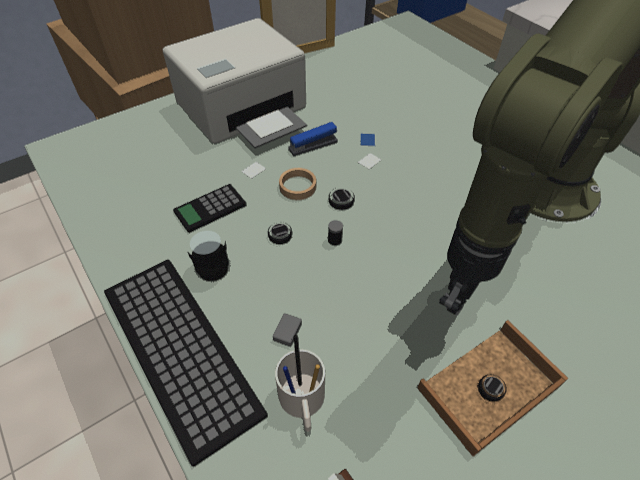

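The small cap lies inside the tray at (493,387), and the others haven't moved. The large cap is next. Because of the tape roll I'll come down at (0.444,-0.308).

Call:
move_arm:
  targets: "0 0 0.103 0 0 0 1;0 0 0.102 0 0 0 1;0 0 0.102 0 0 0 1;0 0 0 -20 -5 0 1;0 0 0 -32 -7 0 1;0 0 0 -32 -7 0 1;0 0 0 -32 -7 0 1;0 0 0 -32 -7 0 1;0 0 0 -32 -7 0 1;0 0 0 -32 -7 0 1;0 0 0 -32 -7 0 1;0 0 0 -32 -7 0 1"

```text
time: 9.97
tool_pos: [0.4808, -0.1185, 0.1571]
tool_rot: [0.705, 0.709, -0.001, -0.001]
ft_force: [0.9, -0.2, -1.1]
finger_gap: -0.004
```

Call:
move_arm:
  targets: "0 0 0 -32 -7 0 1;0 0 0 -32 -7 0 1;0 0 0 -32 -7 0 1;0 0 0 -32 -7 0 1;0 0 0 -32 -7 0 1;0 0 0 -22 -5 0 1;0 0 0 -8 0 0 1;0 0 0 0 0 25 1;0 0 0 0 0 25 1;0 0 0 0 0 10 1;0 0 0 0 0 0 1"

```text
time: 10.88
tool_pos: [0.4414, -0.3049, 0.0952]
tool_rot: [0.705, 0.709, -0.001, -0.003]
ft_force: [-1.0, -0.2, -0.3]
finger_gap: -0.001
```

Run:
```python
from h import *
go(.444,-.308,.009,0.2)
p=arm.read_camera("scene");cv2.imwrite("pics/e1.png",p["color"])
for t in("cap_large","tape_roll"):
    for d in arm.pinpoint(t,p)[:1]: print(t,w(d["centre"],p).round(3),d["confidence"])
```

```text
turn [-0.006 -0.003  0.002] shift [-3.1  2.6 86.2] now [ 0.4414 -0.3049  0.0952] t 10.88 F [-1.  -0.2 -0.3] gap -0.0
cap_large [ 0.445 -0.26  -0.   ] 0.55
tape_roll [ 0.504 -0.358  0.002] 0.62
```

View pics/e1.png

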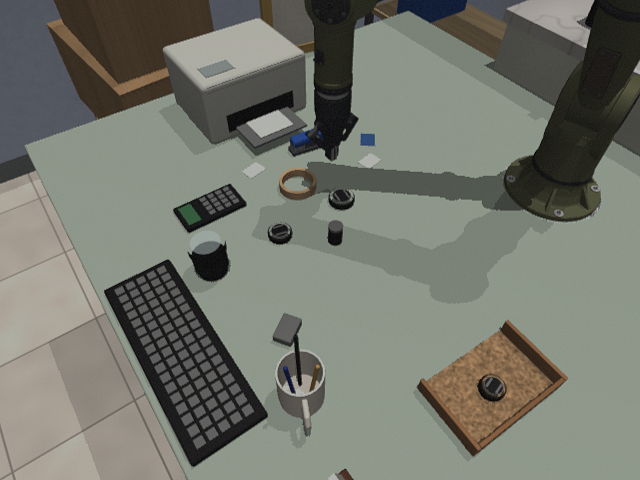

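The fingers at (333,150) are above the gap behind the large cap (342,198) and clear of the tape roll (298,183).

Call:
move_arm:
  targets: "-0.005 -0.003 0.002 -5 1 0 1;0 0 0 0 0 20 1;0 0 0 0 0 20 1;0 0 0 0 0 20 1;0 0 0 0 0 15 1;0 0 0 0 0 8 1;0 0 0 0 0 3 1;0 0 0 0 0 0 1"

```text
time: 11.7
tool_pos: [0.4453, -0.3124, 0.0126]
tool_rot: [0.706, 0.708, 0.001, 0.003]
ft_force: [-0.2, -0.1, 0.0]
finger_gap: 0.002
```

Run:
```python
from h import *
go(.443,.208,.009,0)
p=arm.read_camera("scene");cv2.imwrite("pics/f1.png",cv2.resize(p["color"][80:280,220:420],None,fx=3,fy=3))
for t in("cap_large","tape_roll"):
    for d in arm.pinpoint(t,p)[:1]: print(t,w(d["centre"],p).round(3),d["confidence"])
```

```text
turn [0.005 0.003 0.003] shift [520.4  -2.3   3.6] now [ 0.4453 -0.3124  0.0126] t 11.7 F [-0.2 -0.1  0. ] gap 0.0
cap_large [ 0.443 -0.258 -0.004] 0.61
tape_roll [ 0.503 -0.358  0.   ] 0.69
```

View pics/f1.png

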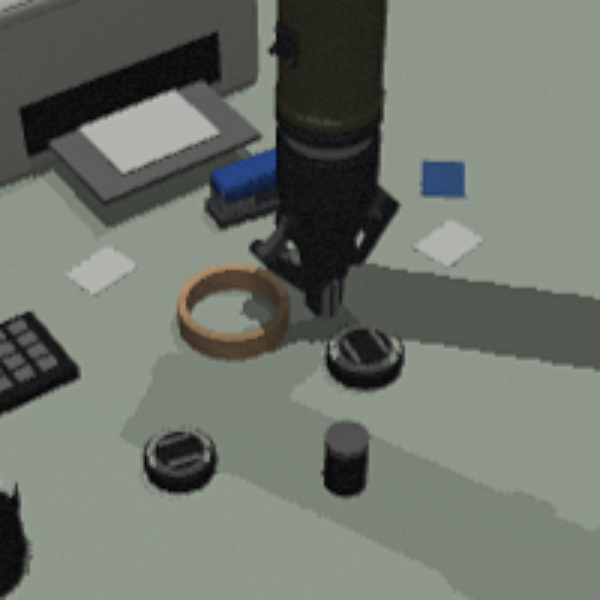

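The fingers stand behind the large cap (crop 365,355), clear of the tape roll (233,310), with the film can (345,460) off to the side. Pushing straight now.

Call:
move_arm:
  targets: "0.005 0.003 0.003 5 -0.5 1 1;0 0 0 7 -0.5 1 1;0 0 0 8 -0.5 1 1;0 0 0 10 -0.5 0 1;0 0 0 12 0 0 1;0 0 0 12 0 0 1;0 0 0 12 0 0 1;0 0 0 12 0 0 1;0 0 0 12 0 0 1;0 0 0 10 0 0 1;0 0 0 7 0 0 1;0 0 0 4 0 0 1"

```text
time: 12.85
tool_pos: [0.443, -0.1992, 0.0092]
tool_rot: [0.706, 0.708, 0.0, -0.0]
ft_force: [0.6, -1.4, -0.5]
finger_gap: 0.0
```

Run:
```python
from h import *
go(.443,.208,.009,0)
p=arm.read_camera("scene");cv2.imwrite("pics/g1.png",cv2.resize(p["color"][80:280,220:420],None,fx=3,fy=3))
for n in("scene","top"):
  if n=="top":p=arm.read_camera(n)
  for t in("cap_large","film_can"):
    for d in arm.pinpoint(t,p)[:1]: print(t,w(d["centre"],p).round(3),d["confidence"])
```

```text
turn [-0.    -0.001  0.002] shift [4.072e+02 0.000e+00 2.000e-01] now [ 0.443  -0.1992  0.0092] t 12.85 F [ 0.6 -1.4 -0.5] gap 0.0
cap_large [ 0.445 -0.159 -0.001] 0.75
film_can [ 0.523 -0.168 -0.001] 0.9
cap_large [ 0.446 -0.158 -0.003] 0.57
film_can [ 0.527 -0.17   0.001] 0.53
```

View pics/g1.png

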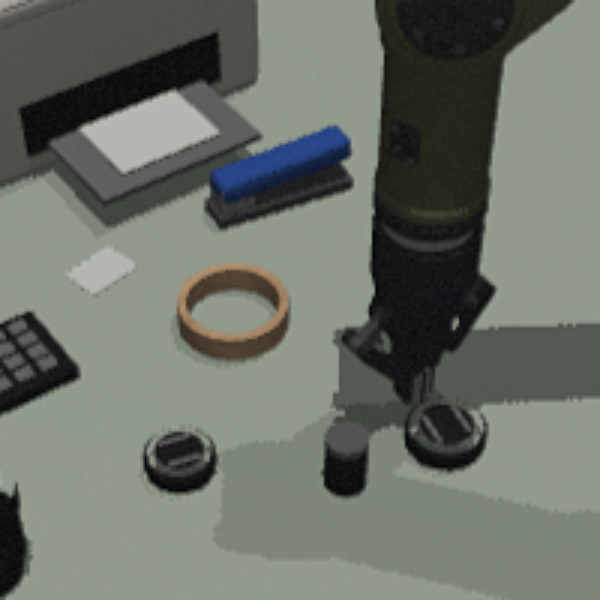

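The large cap (crop 447,435) stays in front of the fingers and the film can (346,460) hasn't moved. I'll check how far the gripper knuckle at (345,335) stands clear of the can.

Run:
```python
from h import *
p=arm.read_camera("scene");E=np.array(p["extrinsics"]);o=E[:3,3]
for cu,cv in((340,335),(370,378),(395,392)):
    u,v=220+cu/3,80+cv/3
    d=E[:3,:3]@np.array([(u-p["cx"])/p["fx"],(v-p["cy"])/p["fy"],1])
    for yy in(-.210,-.199,-.188): print(cu,cv,yy,(o+d*(yy-o[1])/d[1]).round(3))
```

```text
340 335 -0.21 [ 0.505 -0.21   0.103]
340 335 -0.199 [ 0.513 -0.199  0.117]
340 335 -0.188 [ 0.522 -0.188  0.13 ]
370 378 -0.21 [ 0.475 -0.21   0.042]
370 378 -0.199 [ 0.484 -0.199  0.057]
370 378 -0.188 [ 0.494 -0.188  0.072]
395 392 -0.21 [ 0.45  -0.21   0.011]
395 392 -0.199 [ 0.459 -0.199  0.027]
395 392 -0.188 [ 0.469 -0.188  0.042]
```

Call:
move_arm:
  targets: "0 0 0 6 0 0 1;0 0 0 9 0 0 1;0 0 0 12 0 0 1;0 0 0 12 0 0 1;0 0 0 13 0 0 1;0 0 0 13 0 0 1;0 0 0 13 0 0 1;0 0 0 13 0 0 1;0 0 0 13 0 0 1;0 0 0 13 0 0 1;0 0 0 13 0 0 1;0 0 0 13 0 0 1"

```text
time: 14.2
tool_pos: [0.4427, -0.0568, 0.0093]
tool_rot: [0.707, 0.707, 0.0, -0.0]
ft_force: [0.3, -0.3, -0.1]
finger_gap: 0.004
```

Call:
move_arm:
  targets: "0 0 0 13 0 0 1;0 0 0 13 0 0 1;0 0 0 13 0 0 1;0 0 0 13 0 0 1;0 0 0 13 0 0 1;0 0 0 13 0 0 1;0 0 0 13 0 0 1;0 0 0 13 0 0 1;0 0 0 10 0 0 1;0 0 0 7 0 0 1;0 0 0 4 0 0 1;0 0 0 2 0 0 1"

```text
time: 15.2
tool_pos: [0.4428, 0.0694, 0.0093]
tool_rot: [0.707, 0.707, -0.0, -0.0]
ft_force: [-0.7, -0.2, 0.5]
finger_gap: -0.0
```

Run:
```python
from h import *
go(.443,.208,.009,0)
p=arm.read_camera("scene");cv2.imwrite("pics/i1.png",p["color"])
for n in("scene","top"):
  if n=="top":p=arm.read_camera(n)
  for t in("cap_large","film_can"):
    for d in arm.pinpoint(t,p)[:1]: print(t,w(d["centre"],p).round(3),d["confidence"])
```

```text
turn [-0.    -0.     0.001] shift [138.6   0.2   0.3] now [0.4428 0.0694 0.0093] t 15.2 F [-0.7 -0.2  0.5] gap -0.0
cap_large [0.442 0.109 0.001] 0.55
film_can [ 0.384 -0.463  0.001] 0.74
cap_large [0.501 0.188 0.   ] 0.25
film_can [ 0.531 -0.169  0.003] 0.61
```

View pics/i1.png

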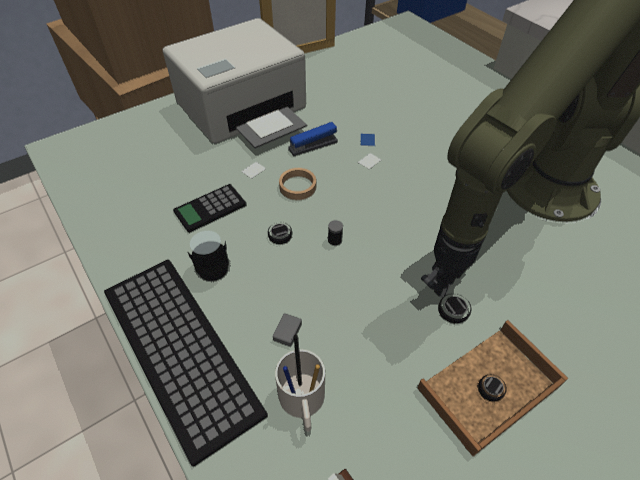

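The large cap at (455,307) is lined up with the tray's near-robot half, and the small cap is in place at (493,387).

Call:
move_arm:
  targets: "0 0 0 6 0 0 1;0 0 0 9 0 0 1;0 0 0 12 0 0 1;0 0 0 13 0 0 1;0 0 0 13 0 0 1;0 0 0 13 0 0 1;0 0 0 13 0 0 1;0 0 0 13 0 0 1;0 0 0 10 0 0 1;0 0 0 7 0 0 1;0 0 0 4 0 0 1;0 0 0 0 0 0 1"

```text
time: 16.5
tool_pos: [0.443, 0.1828, 0.0093]
tool_rot: [0.707, 0.708, 0.0, 0.0]
ft_force: [-0.2, -0.5, 0.2]
finger_gap: -0.001
```

Run:
```python
from h import *
go(.443,.208,.009,0)
p=arm.read_camera("scene");cv2.imwrite("pics/j1.png",cv2.resize(p["color"][260:460,380:580],None,fx=3,fy=3))
for t in("cap_large","cap_small"):
    for d in arm.pinpoint(t,p)[:1]: print(t,w(d["centre"],p).round(3),d["confidence"])
```

```text
turn [ 0.    -0.     0.001] shift [25.2  0.   0.3] now [0.443  0.1828 0.0093] t 16.5 F [-0.2 -0.5  0.2] gap -0.0
cap_large [ 0.444  0.224 -0.   ] 0.75
cap_small [ 0.505  0.261 -0.001] 0.7
```

View pics/j1.png

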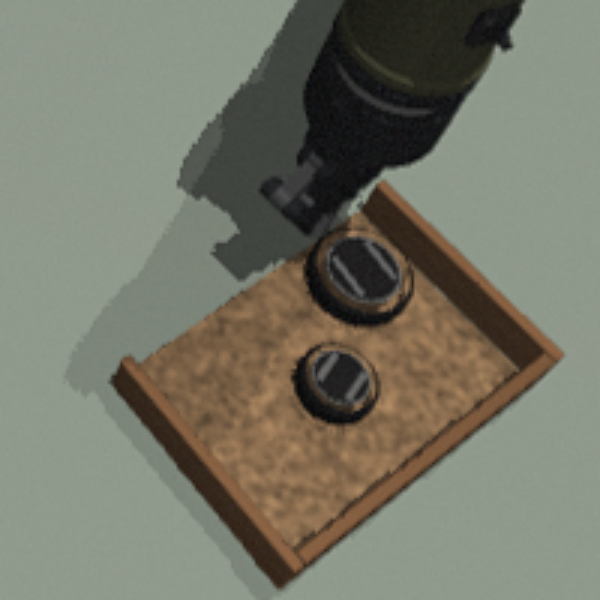

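The large cap (crop 360,277) has just entered beside the small one (337,382), with a gap between them. Push another 25 mm, then retreat.

Call:
move_arm:
  targets: "0 0 0 4 0 0 1;0 0 0 6 0 0 1;0 0 0 6 0 0 1;0 0 0 5 0 0 1;0 0 0 3 0 0 1;0 0 0 1 0 0 1;0 0 0 0 0 0 1;0 0 0 -15 0 0 1;0 0 0 -25 0 0 1;0 0 0 -20 0 -15 1;0 0 0 0 0 -35 1;0 0 0 0 0 -35 1"

```text
time: 17.65
tool_pos: [0.4415, 0.1429, 0.0938]
tool_rot: [0.709, 0.705, -0.002, -0.0]
ft_force: [1.0, 1.4, 0.9]
finger_gap: -0.001
```

Call:
move_arm:
  targets: "0 0 0 0 0 -35 1;0 0 0 0 0 -30 1;0 0 0 0 0 0 1"

```text
time: 17.9
tool_pos: [0.4466, 0.1469, 0.1649]
tool_rot: [0.708, 0.707, 0.005, 0.0]
ft_force: [1.4, -0.4, 0.6]
finger_gap: 0.003
```

Run:
```python
from h import *
p=arm.read_camera("scene");cv2.imwrite("pics/k1.png",p["color"])
for t in("cap_large","cap_small","cap_medium"):
    for d in arm.pinpoint(t,p)[:1]: print(t,w(d["centre"],p).round(3),d["confidence"])
a=np.degrees(np.arctan2(.619-.568,.252+.252));print(a)
dr=np.array([-np.sin(np.radians(a)),np.cos(np.radians(a))])
s=np.array([.619,-.252])-.056*dr;print(s);go(s[0],s[1],.16,a)
```

```text
cap_large [ 0.442  0.249 -0.001] 0.84
cap_small [ 0.507  0.26  -0.003] 0.7
cap_medium [ 0.621 -0.252  0.006] 0.9
5.778119069126661
[ 0.62463788 -0.30771548]
turn [-0.002  0.001 -0.102] shift [-469.6  136.    -1.9] now [0.4421 0.1458 0.1581] t 18.1 F [ 1.4 -0.5 -0.7] gap -0.0
```

View pics/k1.png

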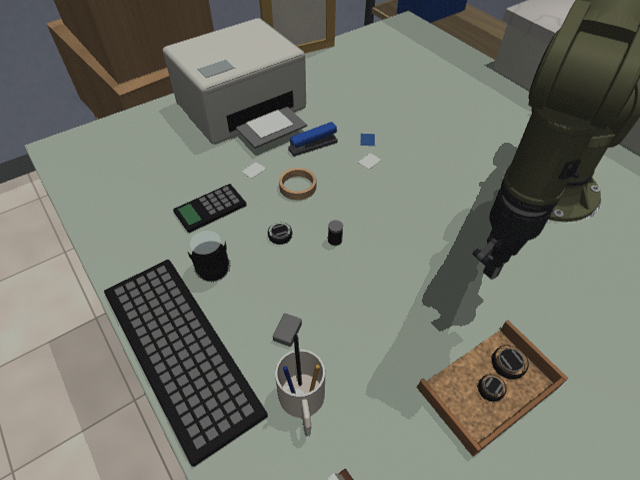

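The large (511,361) and small (493,387) caps are inside the tray, and the medium cap is still at (280,233). Moving behind the medium cap.

Call:
move_arm:
  targets: "0 0 -0.102 0 0 0 1;0 0 0 -18 5 0 1;0 0 0 -30 9 0 1;0 0 0 -32 9 0 1;0 0 0 -32 9 0 1;0 0 0 -32 9 0 1;0 0 0 -32 9 0 1;0 0 0 -32 9 0 1;0 0 0 -32 9 0 1;0 0 0 -32 9 0 1;0 0 0 -32 9 0 1;0 0 0 -32 9 0 1"

```text
time: 19.1
tool_pos: [0.5707, -0.1793, 0.1569]
tool_rot: [0.67, 0.742, -0.001, -0.001]
ft_force: [0.6, 0.3, 1.1]
finger_gap: 0.002
```

Call:
move_arm:
  targets: "0 0 0 -32 9 0 1;0 0 0 -32 9 0 1;0 0 0 -32 9 0 1;0 0 0 -30 9 0 1;0 0 0 -20 7 0 1;0 0 0 -15 4 0 1;0 0 0 -5 2 0 1;0 0 0 0 0 20 1;0 0 0 0 0 20 1;0 0 0 0 0 15 1;0 0 0 0 0 5 1;0 0 0 0 0 0 1"

```text
time: 20.1
tool_pos: [0.6362, -0.3363, 0.0967]
tool_rot: [0.67, 0.742, -0.001, -0.002]
ft_force: [-0.2, 0.4, 0.1]
finger_gap: 0.002
```

Run:
```python
from h import *
go(.6246,-.3077,.009,5.8)
p=arm.read_camera("scene");cv2.imwrite("pics/l1.png",cv2.resize(p["color"][80:280,180:380],None,fx=3,fy=3))
for t in("cap_medium",):
    for d in arm.pinpoint(t,p)[:1]: print(t,w(d["centre"],p).round(3),d["confidence"])
```

```text
turn [-0.004 -0.002  0.001] shift [29.7 -8.6 87.7] now [ 0.6362 -0.3363  0.0967] t 20.1 F [-0.2  0.4  0.1] gap 0.0
cap_medium [ 0.622 -0.252  0.002] 0.53
```

View pics/l1.png

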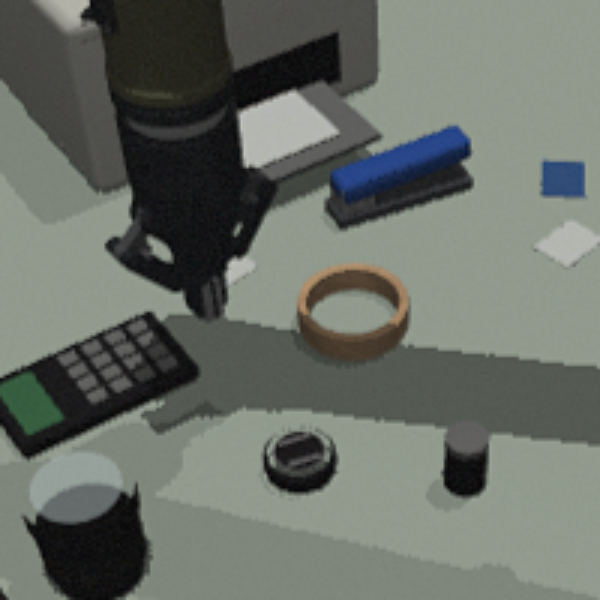

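The fingers (crop 205,300) are 30 mm too far back from the medium cap (300,458), so I'll correct that and go down.

Call:
move_arm:
  targets: "-0.004 -0.002 0 14 -3.5 5 1;0 0 0 14 -3.5 10 1;0 0 0 0 0 20 1;0 0 0 0 0 20 1;0 0 0 0 0 18 1;0 0 0 0 0 10 1;0 0 0 0 0 4 1;0 0 0 0 0 0 1"

```text
time: 20.87
tool_pos: [0.6279, -0.3109, 0.0123]
tool_rot: [0.67, 0.742, 0.001, 0.002]
ft_force: [-0.0, 0.5, 0.5]
finger_gap: -0.001
```

Run:
```python
from h import *
go(.568+.0038,.252-.038,.009,5.8)
p=arm.read_camera("scene")
for t in("cap_medium","film_can"):
    for d in arm.pinpoint(t,p)[:1]: print(t,w(d["centre"],p).round(3),d["confidence"])
```

```text
turn [0.004 0.002 0.001] shift [527.9  -2.8   3.3] now [ 0.6279 -0.3109  0.0123] t 20.87 F [-0.   0.5  0.5] gap -0.0
cap_medium [ 0.62  -0.252  0.   ] 0.79
film_can [ 0.528 -0.166 -0.002] 0.6
```

Call:
move_arm:
  targets: "0.004 0.002 0 6 -0.5 1 1;0 0 0 7 -0.5 1 1;0 0 0 7 -0.5 1 1;0 0 0 8 -0.5 0 1;0 0 0 11 0 0 1;0 0 0 12 0 0 1;0 0 0 12 0 0 1;0 0 0 12 0 0 1;0 0 0 12 0 0 1;0 0 0 10 0 0 1;0 0 0 7 0 0 1;0 0 0 4 0 0 1"

```text
time: 22.02
tool_pos: [0.6151, -0.2018, 0.0092]
tool_rot: [0.67, 0.743, 0.0, -0.0]
ft_force: [-0.2, -0.7, -0.1]
finger_gap: 0.0
```

Run:
```python
from h import *
go(.568+.0038,.252-.038,.009,5.8)
for n in("scene","top"):
  p=arm.read_camera(n)
  if n=="scene":cv2.imwrite("pics/m1.png",cv2.resize(p["color"][120:320,220:420],None,fx=3,fy=3))
  for t in("cap_medium","film_can"):
    for d in arm.pinpoint(t,p)[:1]: print(t,w(d["centre"],p).round(3),d["confidence"])
```

```text
turn [ 0.    -0.001  0.002] shift [ 4.18e+02 -1.00e+00  2.00e-01] now [ 0.6151 -0.2018  0.0092] t 22.02 F [-0.2 -0.7 -0.1] gap 0.0
cap_medium [ 0.612 -0.164  0.003] 0.8
film_can [ 0.526 -0.165 -0.002] 0.87
film_can [ 0.531 -0.168  0.001] 0.61
```

View pics/m1.png

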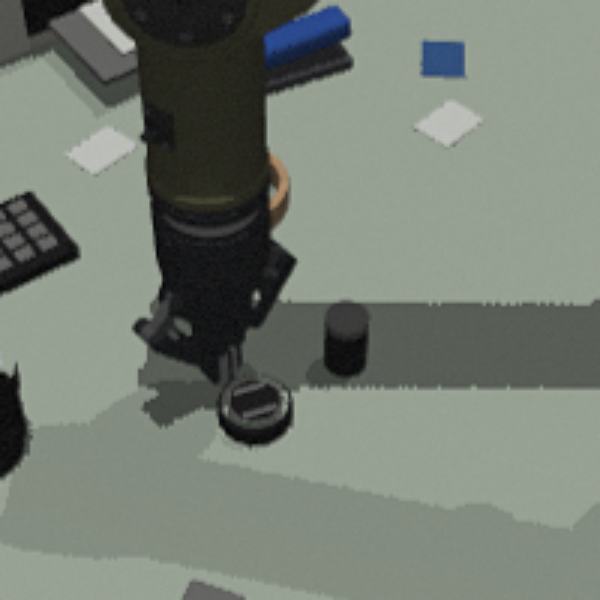

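The medium cap (crop 255,408) is centred ahead of the fingers and the film can (346,338) is well clear. Continuing.

Call:
move_arm:
  targets: "0 0 0 6 0 0 1;0 0 0 9 0 0 1;0 0 0 12 0 0 1;0 0 0 12 0 0 1;0 0 0 13 0 0 1;0 0 0 13 0 0 1;0 0 0 13 0 0 1;0 0 0 13 0 0 1;0 0 0 13 0 0 1;0 0 0 13 0 0 1;0 0 0 13 0 0 1;0 0 0 13 0 0 1"

```text
time: 23.32
tool_pos: [0.6001, -0.0594, 0.0092]
tool_rot: [0.67, 0.743, 0.0, -0.0]
ft_force: [-0.4, -0.2, 0.4]
finger_gap: 0.002
```

Call:
move_arm:
  targets: "0 0 0 13 0 0 1;0 0 0 13 0 0 1;0 0 0 13 0 0 1;0 0 0 13 0 0 1;0 0 0 13 0 0 1;0 0 0 13 0 0 1;0 0 0 13 0 0 1;0 0 0 13 0 0 1;0 0 0 10 0 0 1;0 0 0 7 0 0 1;0 0 0 4 0 0 1;0 0 0 2 0 0 1"

```text
time: 24.32
tool_pos: [0.5873, 0.0656, 0.0092]
tool_rot: [0.67, 0.742, 0.0, 0.0]
ft_force: [0.5, 0.6, 0.3]
finger_gap: 0.005
```

Run:
```python
from h import *
go(.568+.0038,.252-.038,.009,5.8)
for n in("scene","top"):
  p=arm.read_camera(n)
  if n=="scene":cv2.imwrite("pics/n1.png",p["color"])
  for t in("cap_medium",):
    for d in arm.pinpoint(t,p)[:1]: print(t,w(d["centre"],p).round(3),d["confidence"])
```

```text
turn [0.    0.    0.001] shift [149.2  -0.5   0.2] now [0.5873 0.0656 0.0092] t 24.32 F [0.5 0.6 0.3] gap 0.0
cap_medium [0.584 0.102 0.003] 0.61
cap_medium [ 0.587  0.103 -0.   ] 0.47
```

View pics/n1.png

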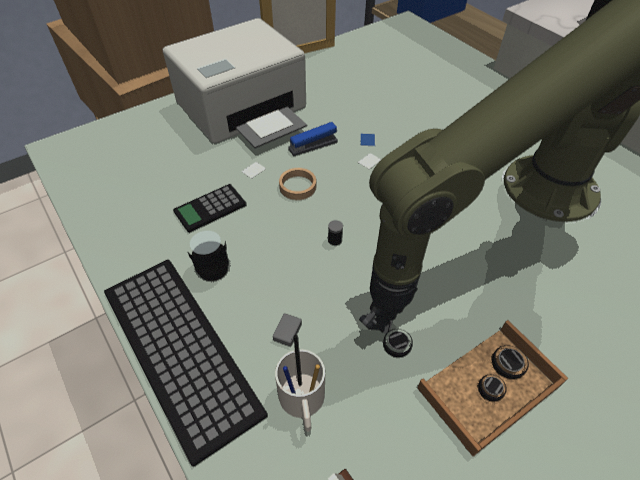

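The medium cap (397,341) is at (0.585,0.103). On this line its edge would only just miss the tray's end wall at x = 0.604, so I'll back off, turn and steer it inward.

Call:
move_arm:
  targets: "0 0 0 -10 0 0 1;0 0 0 -10 0 0 1;0 0 -0.1 0 0 0 1;0 0 -0.104 0 0 0 1;0 0 0 0 0 0 1"

```text
time: 24.93
tool_pos: [0.5896, 0.0428, 0.0095]
tool_rot: [0.591, 0.807, 0.0, 0.0]
ft_force: [0.1, 0.2, -0.1]
finger_gap: 0.001
```

Run:
```python
from h import *
for n in("scene","top"):
  p=arm.read_camera(n)
  for d in arm.pinpoint("cap_medium",p)[:1]: print(w(d["centre"],p).round(3),d["confidence"])
c=np.array([.585,.103]);a=17.5;dr=np.array([-np.sin(np.radians(a)),np.cos(np.radians(a))])
s=c-.045*dr;go(s[0],s[1],.009,a)
s=np.array([.567,.160])-.038*dr;go(s[0],s[1],.009,a)
```

```text
[0.585 0.1   0.004] 0.82
[ 0.584  0.101 -0.001] 0.48
turn [ 0.     0.    -0.003] shift [12.3 13.4  0.3] now [0.5895 0.0443 0.0093] t 25.13 F [0.3 0.8 0.4] gap -0.0
turn [ 0.     0.    -0.003] shift [79.1 13.3  0.3] now [0.5895 0.0443 0.0093] t 25.13 F [0.3 0.8 0.4] gap -0.0
```

Call:
move_arm:
  targets: "0 0 0 0 7 0 1;0 0 0 3 6 0 1;0 0 0 6 0 0 1;0 0 0 8 0 0 1;0 0 0 9 0 0 1;0 0 0 11 0 0 1;0 0 0 11 0 0 1;0 0 0 11 0 0 1;0 0 0 10 0 0 1;0 0 0 7 0 0 1;0 0 0 4 0 0 1;0 0 0 0 0 0 1"

```text
time: 26.13
tool_pos: [0.5774, 0.1268, 0.0093]
tool_rot: [0.59, 0.807, 0.0, -0.0]
ft_force: [-0.4, -0.4, -0.2]
finger_gap: -0.001
```

Run:
```python
from h import *
for n in("scene","top"):
  p=arm.read_camera(n)
  if n=="scene":cv2.imwrite("pics/o1.png",cv2.resize(p["color"][260:460,360:560],None,fx=3,fy=3))
  for d in arm.pinpoint("cap_medium",p)[:1]: print(w(d["centre"],p).round(3),d["confidence"])
go(.567,.214,.009,0)
```

```text
[0.565 0.161 0.002] 0.96
[0.564 0.16  0.004] 0.47
turn [0.    0.    0.305] shift [ 89.5 -10.9   0.4] now [0.5779 0.1245 0.0094] t 26.33 F [-0.1 -0.4  0.5] gap -0.0
```

View pics/o1.png

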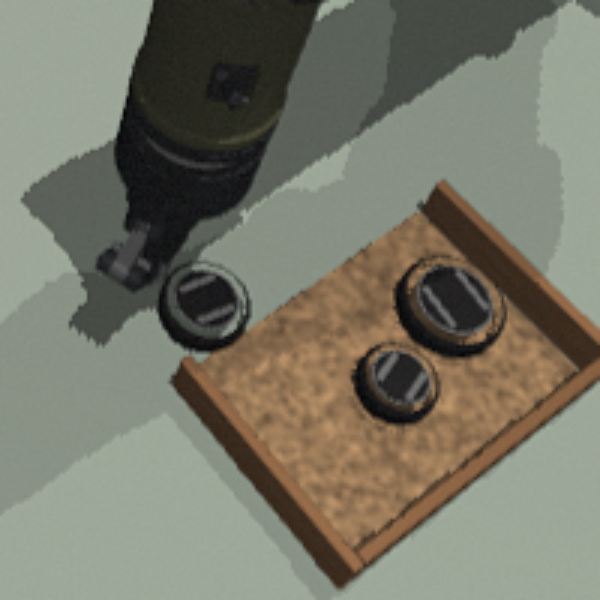

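The medium cap (crop 205,303) is at the open edge, inside the wall end (190,370) and clear of the small cap. I'll back off, straighten to the tray axis and push it in.

Call:
move_arm:
  targets: "0 0 0 -10 0 0 1;0 0 0 -10 0 0 1;0 0 0.11 0 0 0 1;0 0 0.11 0 0 0 1;0 0 0.11 0 0 0 1;0 0 0 0 0 0 1"

```text
time: 26.83
tool_pos: [0.5842, 0.1042, 0.0093]
tool_rot: [0.717, 0.697, -0.0, 0.001]
ft_force: [-0.4, -0.3, 0.3]
finger_gap: 0.003
```

Run:
```python
from h import *
for n in("scene","top"):
  p=arm.read_camera(n)
  for d in arm.pinpoint("cap_medium",p)[:1]: print(w(d["centre"],p).round(3),d["confidence"])
go(.5633,.115,.009,-1.5)
go(.566,.214,.009,-1.5)
```

```text
[ 0.502 -0.357  0.001] 0.7
[0.567 0.162 0.002] 0.48
turn [0.    0.    0.004] shift [  8.9 -20.9   0.3] now [0.5839 0.1055 0.0093] t 27.03 F [-0.6  0.1  0.3] gap 0.0
turn [0.    0.    0.004] shift [108.  -20.7   0.3] now [0.5839 0.1055 0.0093] t 27.03 F [-0.6  0.1  0.3] gap 0.0
```

Call:
move_arm:
  targets: "0 0 0 0 -10 0 1;0 0 0 3 -10 0 1;0 0 0 6 0 0 1;0 0 0 8 0 0 1;0 0 0 9 0 0 1;0 0 0 10 0 0 1;0 0 0 10 0 0 1;0 0 0 10 0 0 1;0 0 0 8 0 0 1;0 0 0 6 0 0 1;0 0 0 4 0 0 1;0 0 0 0 0 0 1"

```text
time: 28.03
tool_pos: [0.5655, 0.1819, 0.0091]
tool_rot: [0.715, 0.699, 0.0, -0.0]
ft_force: [0.5, 0.1, -0.0]
finger_gap: 0.001
```

Run:
```python
from h import *
for n in("scene","top"):
  p=arm.read_camera(n)
  if n=="scene":cv2.imwrite("pics/q1.png",cv2.resize(p["color"][260:460,380:580],None,fx=3,fy=3))
  for d in arm.pinpoint("cap_medium",p)[:2]: print(w(d["centre"],p).round(3),d["confidence"])
go(.566,.214,.009,-1.5)
```

```text
[ 0.569  0.217 -0.002] 0.59
turn [-0.     0.     0.001] shift [34.  -0.4  0.3] now [0.5655 0.18   0.0093] t 28.23 F [ 0.8  0.6 -0.4] gap -0.0
```

View pics/q1.png

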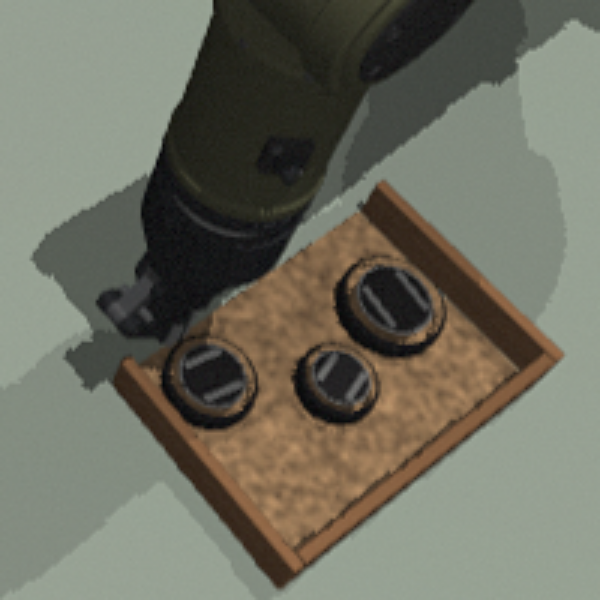

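The medium cap (crop 210,383) is just inside with space on both sides. Push another 33 mm, then back off and rise.

Call:
move_arm:
  targets: "0 0 0 4 0 0 1;0 0 0 6 0 0 1;0 0 0 8 0 0 1;0 0 0 7 0 0 1;0 0 0 5 0 0 1;0 0 0 3 0 0 1;0 0 0 0 0 0 1;0 0 0 -15 0 0 1;0 0 0 -25 0 0 1;0 0 0 -25 0 -15 1;0 0 0 0 0 -30 1;0 0 0 0 0 -35 1"

```text
time: 29.23
tool_pos: [0.5629, 0.1435, 0.0884]
tool_rot: [0.718, 0.696, -0.002, -0.0]
ft_force: [-0.1, 1.4, 0.7]
finger_gap: -0.0
```

Call:
move_arm:
  targets: "0 0 0 0 0 -35 1;0 0 0 -20 -20 -35 1;0 0 0 -30 -20 -20 1;0 0 0 -30 -20 0 1;0 0 0 -30 -20 0 1;0 0 0 -20 -10 0 1;0 0 0 0 0 0 1;0 0 0 0 0 0 1"

```text
time: 29.9
tool_pos: [0.4723, 0.0208, 0.1762]
tool_rot: [0.717, 0.697, 0.002, -0.002]
ft_force: [0.7, 1.2, -0.3]
finger_gap: -0.004
```

Run:
```python
from h import *
for n in("scene","top"):
  p=arm.read_camera(n)
  cv2.imwrite(f"pics/r_{n}.png",p["color"])
  for t in "cap_small cap_medium cap_large film_can tape_roll battery lens pen_mug stapler".split():
    for d in arm.pinpoint(t,p)[:1]: print(n,t,w(d["centre"],p).round(3),round(d["confidence"],2))
s=arm.read_state();print(s["time"],s["tool_pos"])
```

```text
scene cap_medium [0.566 0.25  0.001] 0.67
scene cap_large [0.441 0.25  0.   ] 0.8
scene film_can [ 0.526 -0.167 -0.003] 0.52
scene tape_roll [ 0.502 -0.356  0.002] 0.64
scene battery [ 0.738 -0.035  0.001] 0.95
scene lens [ 0.782 -0.253  0.   ] 0.98
scene pen_mug [ 0.784  0.08  -0.002] 0.64
scene stapler [ 0.385 -0.462  0.005] 0.55
top cap_small [ 0.529 -0.167  0.004] 0.16
top cap_medium [ 0.564  0.251 -0.001] 0.57
top film_can [ 0.531 -0.169  0.002] 0.7
top battery [ 0.735 -0.04  -0.001] 0.72
top lens [ 0.784 -0.251  0.001] 0.89
top pen_mug [ 0.782  0.081 -0.001] 0.83
top stapler [ 0.388 -0.459 -0.   ] 0.95
30.9 [0.47320638 0.02233248 0.17669439]
```

View pics/r_scene.png

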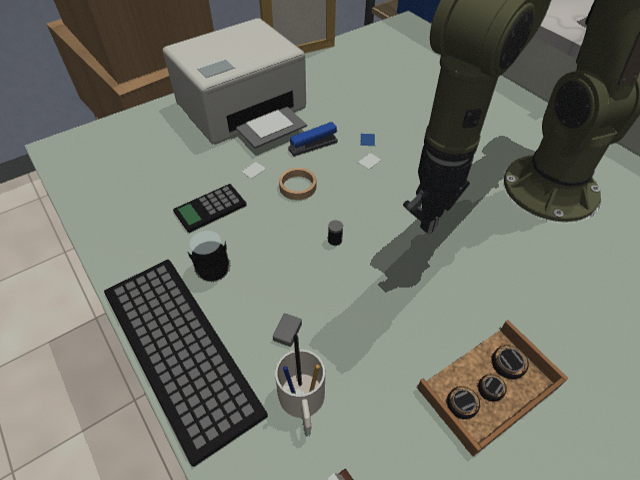

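View pics/r_top.png

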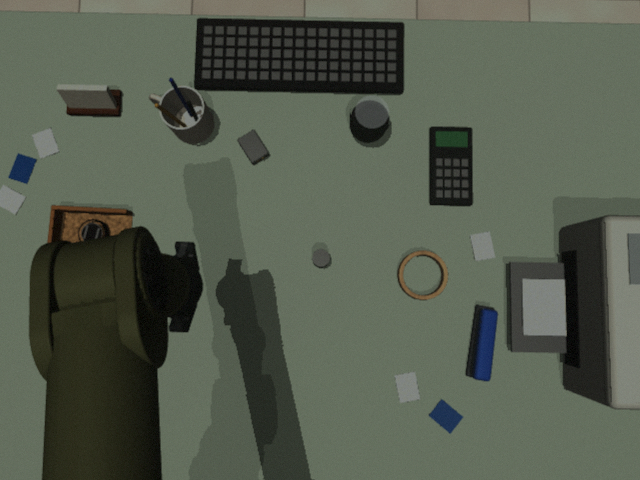

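All three caps lie flat in the tray, at (463,402), (493,387) and (511,361) in the scene picture. The bystanders are at their starting pixels in both pictures and the robot is clear.

```bash
python3 -c "
from h import *
print(arm.finish_job())"
```

```text
the job is handed in; nothing more can be done
None
```

All three lens caps are in the tray, and I handed the job in at about 31 s of the 72 s allowed. With the fingers shut I swept in the small cap first, then the large, then the medium. The medium cap needed one steering correction at the tray's mouth, because its first line would have run very close to the end wall.

- **Caps:** the last scene picture shows all three flat, apart from each other and wholly inside. The large cap is at about (0.441, 0.250) and the medium at (0.566, 0.250). The tray's inside spans roughly x 0.405–0.605 and y 0.187–0.317.
- **Small cap:** the network missed it in the last scene picture and gave only a low-confidence false match at the film can in the top picture. Its position of about (0.507, 0.260) comes from the reading after the large cap was in. In the last scene picture it shows in the same place, between the other two.
- **Bystanders:** they measured within a few mm of where they started. The wrist force was only about 1–2 N wherever I read it.
- **Top camera:** the arm hid most of the tray in that last view, so only the medium cap could be checked from both cameras.

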